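# Snap the screw tub's lid shut all round

### The job

The lid of the screw tub on the bench lies in place but has sprung up all round: press down its rim with the fingertips, section by section, until all four sections have clicked shut and the lid is flat. Only press: do not pick up, tip or drag the tub, leave it standing about where it is, leave everything else on the bench alone, and take the hand clear at the end.

Things in the scene. Friction and masses are not known exactly. Their poses are not given: they have to be found in the camera images.
- tub: Loose grey plastic screw tub (about 1.8 kg) with its white lid on: 130 mm along its x, 180 mm along its y. Origin at the centre of its underside, z up. The lid's top is 85 mm above it. The tub's walls (80 mm high) stand under the lid's rim, 4 mm inside its outline. It may slide a little when pressed
- lid_mid (a point): Top centre of the lid's fixed middle panel (62 x 112 mm), 85 mm above the tub's origin. Round it lie four rim sections 34 mm wide, hinged on their inner edges like flaps: two long ones (176 mm) along the whole long sides, two short ones (59 mm) between them. Open, a section slopes up outwards, its outer edge about 9 mm higher than when shut
- long_near (a joint): Hinge angle in rad of the long section on the tub's -x side: 0 = sprung open, as at the start; 0.28 = pressed shut, level with the middle panel. It has a snap: pushed down at the pad it resists with up to about 10 N (less as it goes down), and once past half way (0.14) it jumps shut by itself and stays; short of that it springs back open
- long_near_pad (a point): Top centre of the thumb pad (36 x 12 mm, raised 2 mm) of the long section on the tub's -x side, mid-length, 10 mm in from the outer edge; moves with the section. Shut, it lies 55 mm from the tub's axis towards the tub's -x, 87 mm above the tub's origin; open, about 6 mm higher
- long_far (a joint): Hinge angle in rad of the long section on the tub's +x side: 0 = sprung open, as at the start; 0.28 = pressed shut, level with the middle panel. It has a snap: pushed down at the pad it resists with up to about 10 N (less as it goes down), and once past half way (0.14) it jumps shut by itself and stays; short of that it springs back open
- long_far_pad (a point): Top centre of the thumb pad (36 x 12 mm, raised 2 mm) of the long section on the tub's +x side, mid-length, 10 mm in from the outer edge; moves with the section. Shut, it lies 55 mm from the tub's axis towards the tub's +x, 87 mm above the tub's origin; open, about 6 mm higher
- short_left (a joint): Hinge angle in rad of the short section on the tub's +y side: 0 = sprung open, as at the start; 0.28 = pressed shut, level with the middle panel. It has a snap: pushed down at the pad it resists with up to about 10 N (less as it goes down), and once past half way (0.14) it jumps shut by itself and stays; short of that it springs back open
- short_left_pad (a point): Top centre of the thumb pad (36 x 12 mm, raised 2 mm) of the short section on the tub's +y side, mid-length, 10 mm in from the outer edge; moves with the section. Shut, it lies 80 mm from the tub's axis towards the tub's +y, 87 mm above the tub's origin; open, about 6 mm higher
- short_right (a joint): Hinge angle in rad of the short section on the tub's -y side: 0 = sprung open, as at the start; 0.28 = pressed shut, level with the middle panel. It has a snap: pushed down at the pad it resists with up to about 10 N (less as it goes down), and once past half way (0.14) it jumps shut by itself and stays; short of that it springs back open
- short_right_pad (a point): Top centre of the thumb pad (36 x 12 mm, raised 2 mm) of the short section on the tub's -y side, mid-length, 10 mm in from the outer edge; moves with the section. Shut, it lies 80 mm from the tub's axis towards the tub's -y, 87 mm above the tub's origin; open, about 6 mm higher
- block: Hardwood offcut, 45 x 70 x 32 mm high, lying beside the tub; leave alone. Origin at the centre of its underside
- glue: Upright glue bottle, 48 mm across, 105 mm high, beside the tub; leave alone. Origin at the centre of its underside
- tape: Cardboard tape roll lying flat, 80 mm across, 25 mm high, beside the tub; leave alone. Origin at the centre of its underside
- wheel: Skateboard wheel lying flat, 52 mm across, 32 mm high; leave alone. Origin at the centre of its underside
- jar: Glass jar with a steel cap, 72 mm across, 85 mm high; leave alone. Origin at the centre of its underside
- sander: Cork sanding block, 66 x 115 x 40 mm high; leave alone. Origin at the centre of its underside
Mind the look-alikes: they are no part of the job. What is shaped like the tub but green or purple is not meant.

How it is judged:
By the outcome, as a careful person would: the job done as asked, in the order asked, and still so for the second after the job is handed in, with the robot touching nothing.
It also fails if it takes over 45 s, if anything falls off the work surface, if the arm or the gripper's body presses on something with over 40 N, if the wrist force passes 120 N, or if a joint passes its speed limit or range.

### The arm

A 6-joint arm with a two-finger parallel gripper is mounted at the origin on the work surface. World frame = base frame: x ahead of the robot, y to its left, z up, the work surface at z = 0. Lengths are in m, angles in rad, forces in N, time in s.
With the tool pointing down it reaches from about 0.3 to 0.875 m from the base axis. Payload 6.4 kg.
Tool frame: the origin (TCP) lies midway between the tips of the shut fingers; the grasp point (between the pads) lies 19 mm behind it; x points along the fingers, y is the direction in which the jaws open and shut, and the axes are right-handed (so a half turn about x gives the same grasp; the last joint's range is limited). The gripper opens to 85 mm and grips with 20 to 120 N. Pads are 22 mm wide; open, the fingers measure 114 mm over their backs; the gripper's body (76 mm by 85 mm) begins 54 mm behind the grasp point. The pads swing forward as they close: fully open they stand 13 mm farther back than shut.
Start: joints at [-1.445, 0.181, 1.607, -0, 1.354, -0.206], TCP at [0.187, -0.544, 0.231] pointing down, gripper open.
Joint ranges: [-2.99, 2.99], [-0.89, 2.07], [0.3, 2.58], [-1.14, 4.28], [0, 2.63], [-3.12, 3.12]. Speed limits (rad/s): [2.57, 2.57, 3.01, 3.14, 3.14, 3.14].

### API

Orientations are given as a unit quaternion [w, x, y, z].
In Python, from bench import ctrl gives the robot as it stands.
- The arm moves only by the tool step_arm, never from a script. Its argument "motion" is a list of rows, each a list of 7 numbers: the shift along the tool's x, y, z in mm, then the turn, a rotation vector about the tool's x, y, z in degrees, then the closure in counts, from 0 (fully open) to 255 (shut). In form: [[tx, ty, tz, rx, ry, rz, hand], ...]. A call has 1 to 10 rows; each row is the pose to reach, as a shift and turn from the pose commanded when the call began, along the tool's axes at that moment; what a row does not reach only later rows make up. A row lasts 1/8 s, in which the tool goes at most 62.5 mm and 10.7 degrees, less where a joint would pass 70% of its speed; a pose out of reach is approached as far as the arm can. A call with a gripper value outside its range is refused whole. The fingers move at their own pace and stop on an object; the grip force is fixed at half the most. Time passes only in rows, so rows that repeat a pose let the fingers close. It gives the time, the measured TCP pose, the force and the opening at its end, in the units of the state.
- ctrl.get_obs(): the state, without advancing time (a new reading comes with each control period).
- ctrl.camera(name): name is "scene" or "top" or "wrist"; returns (picture, depth): 400x640x3 uint8, red, green, blue; 400x640 float32, m along the optical axis (not along the pixel's ray), 0 where there is no reading.
- ctrl.camera_info(name): a dict with "fx", "fy", "cx", "cy" (pixels), "T" (4x4, takes a point from camera to world coordinates); the wrist camera has in their place "hand_eye" (4x4, takes a point from camera to tool coordinates, whose origin is the TCP and whose axes are the tool frame's). Camera axes: x right, y down, z forward; pixel columns grow to the right and rows downward; lengths in m; the calibration is good to about 2 mm. A picture is of the moment at which its call begins: read the wrist's pose just before it. camera_info takes no time and is no camera call.
- ctrl.hand_in(): hands the job in, once; it reports no verdict.
The state is a dict: "time_s": time; "q": joint angles; "dq": joint speeds; "joint_efforts": joint torques, N m; "eef_pos": TCP position; "eef_rot": TCP orientation; "wrist_force": force on the tool from outside, world axes, zero at the start; "torque": the same for the moment, N m; "opening": opening from 0.0 (shut) to 1.0 (fully open).
Only numpy, scipy, OpenCV 4.12 (cv2) and the standard library are available. Lean on these libraries where they do the work, as an engineer would, in place of code of your own. Each camera call takes 0.05 s, during which the arm holds its last target. There are 200 camera calls.

## Working session

There is one attempt and no reset: what is moved stays moved. The work goes in short steps, Python scripts to look and compute and a tool call to move; the robot and the scene stay as the last step left them, time stands still between calls to the robot, and variables do not carry over. Pictures are saved under pics/ and viewed, about 8 in all and at most 12, crops included, and the job is handed in when it is done.

Besides the shell and the picture viewer there is one more tool, called after "Request:" as name([rows], argument=value, ...), one row to a line, values as JSON. step_arm: Moves the arm, as the interface text tells. Its arguments: {"type":"object","properties":{"motion":{"type":"array","items":{"type":"array","items":{"type":"number"}}}},"required":["motion"]}

```bash
mkdir -p pics; python3 - <<'E'
from bench import ctrl
import cv2, numpy as np
for n in("scene","top"):
    p,d=ctrl.camera(n); np.savez(f"pics/{n}0.npz",p=p,d=d); cv2.imwrite(f"pics/{n}0.png",p[:,:,::-1])
    i=ctrl.camera_info(n); print(n,i["fx"],i["cx"],i["cy"],np.round(i["T"],3).tolist())
print(ctrl.get_obs())
E
```

```text
scene 467.4025351096514 324.33991486652855 196.97783229623448 [[0.591, 0.511, -0.624, 1.309], [0.806, -0.376, 0.457, -0.553], [-0.001, -0.773, -0.634, 0.893], [0.0, 0.0, 0.0, 1.0]]
top 419.03884511429163 315.01258616510654 197.99885512649448 [[0.029, -0.997, 0.07, 0.409], [-0.999, -0.031, -0.03, 0.021], [0.032, -0.069, -0.997, 1.297], [0.0, 0.0, 0.0, 1.0]]
{'time_s': 0.1, 'q': array([-1.44528531e+00,  1.81459634e-01,  1.60790905e+00, -3.31790965e-05,
        1.35379801e+00, -2.06300632e-01]), 'dq': array([ 0.00046087, -0.00135286, -0.00147336,  0.00081456, -0.00058777,
       -0.00135357]), 'joint_efforts': array([ 5.55638653e-04, -4.45876408e+01, -3.52237022e+01, -3.12346110e-04,
        4.08394917e-03,  5.24293739e-05]), 'eef_pos': array([ 0.1872525 , -0.54312927,  0.23047774]), 'eef_rot': array([ 0.11622165,  0.69740801,  0.11733469, -0.69738595]), 'wrist_force': array([ 0.48005591, -0.68641242,  0.70851618]), 'torque': array([0.02037605, 0.04945457, 0.00612401]), 'opening': 1.0012763186629094}
```

View pics/top0.png

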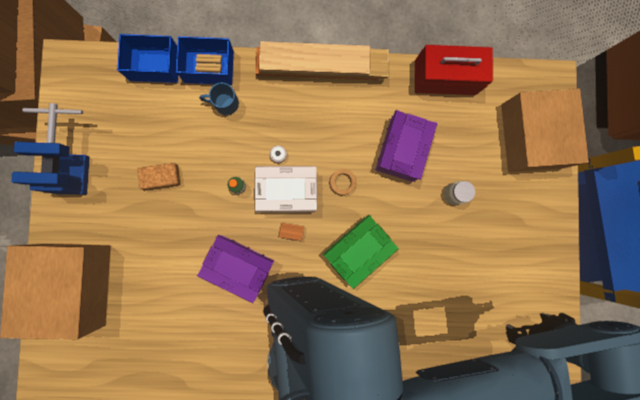

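View pics/scene0.png

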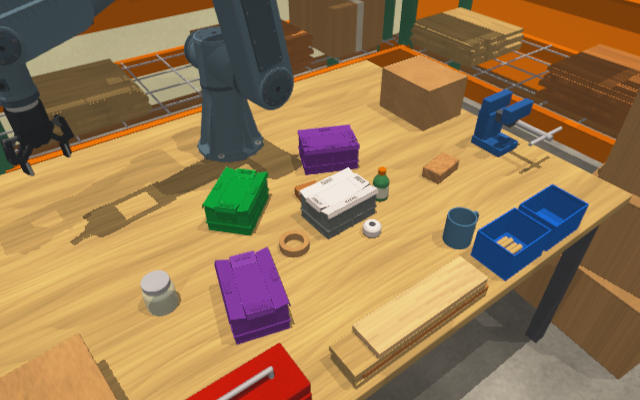

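Candidates are white lid on grey tub (286,189), purple (405,146), purple (235,268) and green (361,250). I choose the white/grey one and check it in a close crop.

```bash
cat > h.py <<'E'
import numpy as np
from bench import ctrl
def ray(n,uv,z):
    i=ctrl.camera_info(n);T=np.array(i["T"]);uv=np.atleast_2d(uv).astype(float)
    d=np.c_[(uv[:,0]-i["cx"])/i["fx"],(uv[:,1]-i["cy"])/i["fy"],np.ones(len(uv))]@T[:3,:3].T
    return T[:3,3]+d*((z-T[2,3])/d[:,2])[:,None]
def cloud(n,d):
    i=ctrl.camera_info(n);T=np.array(i["T"]);v,u=np.mgrid[:d.shape[0],:d.shape[1]]
    P=np.stack([(u-i["cx"])/i["fx"]*d,(v-i["cy"])/i["fy"]*d,d],-1)
    return P@T[:3,:3].T+T[:3,3]
E
python3 - <<'E'
from h import *; import cv2
f=np.load("pics/top0.npz");p,d=f["p"],f["d"]
hsv=cv2.cvtColor(p,cv2.COLOR_RGB2HSV)
m=((hsv[...,1]<45)&(hsv[...,2]>120)).astype(np.uint8); r=np.zeros_like(m); r[155:225,245:325]=1; m*=r
m=cv2.morphologyEx(m,cv2.MORPH_CLOSE,np.ones((5,5)))
n,l,s,c=cv2.connectedComponentsWithStats(m); k=1+np.argmax(s[1:,4]);print(s[k])
c=max(cv2.findContours((l==k).astype(np.uint8),0,2)[0],key=cv2.contourArea)
W=ray("top",c[:,0],.094)[:,:2]
rr=cv2.minAreaRect((W*1000).astype(np.float32));print("outline z.094",rr)
P=cloud("top",d)
h=P[(l==k)&(P[...,2]>.07)];print(len(h),h.mean(0),np.percentile(h[:,2],[5,50,95]))
print("depth rect",cv2.minAreaRect((h[:,:2]*1000).astype(np.float32)))
m2=((hsv[...,1]<12)&(hsv[...,2]>200)&(l==k)).astype(np.uint8);
c=max(cv2.findContours(m2,0,2)[0],key=cv2.contourArea)
print("mid",cv2.minAreaRect((ray("top",c[:,0],.085)[:,:2]*1000).astype(np.float32)))
for nm,q in dict(glue=(236,184),tape=(343,183),wheel=(278,154),block=(291,232),purp=(235,268),green=(361,250)).items():print(nm,P[q[1],q[0]].round(3))
cr=cv2.resize(p[145:250,215:365],None,fx=5,fy=5,interpolation=2);cv2.imwrite("pics/crop.png",cr[:,:,::-1])
s=np.load("pics/scene0.npz");P=cloud("scene",s["d"]);hs=cv2.cvtColor(s["p"],cv2.COLOR_RGB2HSV)
r=np.zeros(m.shape,bool);r[165:215,295:378]=1
h=P[r&(hs[...,1]<45)&(P[...,2]>.07)&(P[...,2]<.11)];print("scene",cv2.minAreaRect((h[:,:2]*1000).astype(np.float32)),np.percentile(h[:,2],[5,50,95]))
E
```

```text
[ 255  167   62   44 2687]
outline z.094 ((518.1818237304688, 70.95005798339844), (124.48074340820312, 175.47991943359375), 1.8978506326675415)
2659 [0.51806364 0.07149324 0.09518709] [0.08273382 0.08845602 0.09596697]
depth rect ((494.2233581542969, 70.59443664550781), (173.73915100097656, 176.5636749267578), 1.8672120571136475)
mid ((517.43017578125, 72.7773208618164), (58.233062744140625, 110.11514282226562), 1.8453444242477417)
glue [0.525 0.211 0.108]
tape [ 0.55  -0.104 -0.002]
wheel [0.627 0.1   0.037]
block [0.393 0.053 0.032]
purp [0.287 0.207 0.085]
green [ 0.348 -0.152  0.084]
scene ((521.2075805664062, 71.92144775390625), (134.18812561035156, 182.55044555664062), 2.268430233001709) [0.08018438 0.09011056 0.0971992 ]
```

View pics/crop.png

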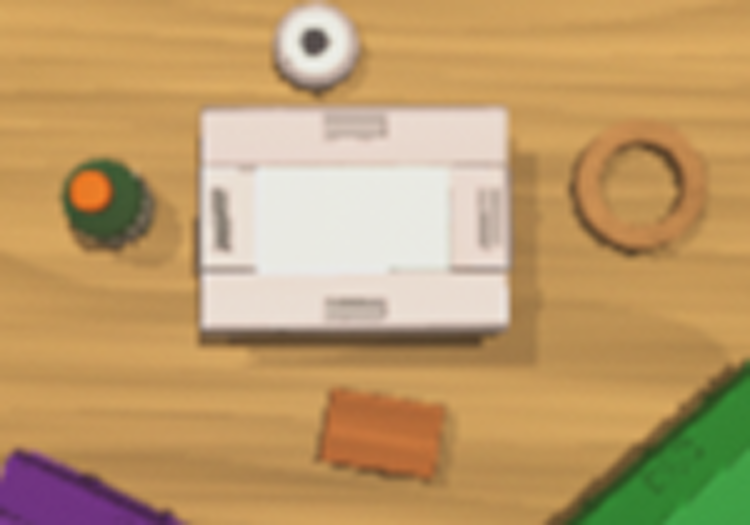

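Crop confirms it: white four-section lid on grey walls, pads at crop (356,126), (356,307), (222,220), (488,219). Centre ≈ (0.519, 0.072), yaw ≈ 2°.

```bash
cat >> h.py <<'E'
from scipy.spatial.transform import Rotation as R
C=np.array([.519,.072]);a=np.radians(2.0);ex=np.array([np.cos(a),np.sin(a)]);ey=np.array([-ex[1],ex[0]])
pads=dict(near=C-.055*ex,far=C+.055*ex,left=C+.08*ey,right=C-.08*ey)
def st():
    o=ctrl.get_obs();q=o["eef_rot"];return o,o["eef_pos"],R.from_quat([q[1],q[2],q[3],q[0]])
def plan(z=.115):
    o,p,r=st();print(p.round(4),o["wrist_force"].round(1),o["opening"].round(2),o["time_s"]);print(r.as_matrix().round(3))
    for k,v in pads.items():print(k,v.round(4),"tool mm",(r.inv().apply(np.r_[v,z]-p)*1000).round(1))
E
python3 - <<'E'
from h import *
plan()
_,p,r=st()
t=R.from_matrix(np.c_[[0,0,-1],[np.cos(a),np.sin(a),0],[np.sin(a),-np.cos(a),0]]);print(t.as_matrix(),np.linalg.det(t.as_matrix()))
for f in(0,180):print(np.degrees((r.inv()*t*R.from_euler("x",f,degrees=True)).as_rotvec()))
E
```

```text
Traceback (most recent call last):
  File "h.py", line 17, in plan
    o,p,r=st();print(p.round(4),o["wrist_force"].round(1),o["opening"].round(2),o["time_s"]);print(r.as_matrix().round(3))
                                                          ^^^^^^^^^^^^^^^^^^
AttributeError: 'float' object has no attribute 'round'
```

```bash
sed -i 's/o\["opening"\].round(2)/round(o["opening"],2)/' h.py; python3 - <<'E'
from h import *
plan()
_,p,r=st()
t=R.from_matrix(np.c_[[0,0,-1],[np.cos(a),np.sin(a),0],[np.sin(a),-np.cos(a),0]]);print(np.linalg.det(t.as_matrix()))
for f in(0,180):print(np.degrees((r.inv()*t*R.from_euler("x",f,degrees=True)).as_rotvec()))
E
```

```text
[ 0.1873 -0.5431  0.2305] [ 0.5 -0.7  0.7] 1.0 0.1
[[-0.     0.326 -0.945]
 [ 0.002 -0.945 -0.326]
 [-1.    -0.002 -0.   ]]
near [0.464  0.0701] tool mm [ 116.4 -489.4 -461.4]
far [0.574  0.0739] tool mm [ 116.4 -457.2 -566.6]
left [0.5162 0.152 ] tool mm [ 116.5 -549.8 -537.4]
right [ 0.5218 -0.008 ] tool mm [ 116.2 -396.8 -490.6]
1.0000000000000002
[-7.29881660e+01 -7.08086733e-02  6.57179653e-02]
[1.07011793e+02 7.12817737e-02 7.68034708e-02]
```

Request:
step_arm([
  [20,-45,-42,1.5,0,0,255],
  [30,-90,-85,3,0,0,255],
  [40,-135,-127,4.5,0,0,255],
  [40,-180,-170,6,0,0,255],
  [40,-225,-212,8,0,0,255],
  [40,-270,-254,10,0,0,255],
  [40,-315,-297,12,0,0,255],
  [40,-360,-339,14,0,0,255],
  [40,-405,-382,16,0,0,255],
  [40,-450,-424,17,0,0,255],
])

```text
time_s: 1.35
eef_pos: [0.4421, 0.022, 0.1914]
eef_rot: [0.012, 0.707, 0.012, -0.707]
wrist_force: [1.1, -1.0, -0.1]
opening: 0.001
```

```bash
python3 -c "
from h import *
plan()"
```

```text
[0.4421 0.022  0.1914] [ 1.1 -1.  -0.1] 0.0 1.35
[[ 0.001  0.034 -0.999]
 [-0.    -0.999 -0.034]
 [-1.     0.    -0.001]]
near [0.464  0.0701] tool mm [ 76.4 -47.3 -23.6]
far [0.574  0.0739] tool mm [  76.4  -47.4 -133.6]
left [0.5162 0.152 ] tool mm [  76.4 -127.3  -78.5]
right [ 0.5218 -0.008 ] tool mm [ 76.4  32.7 -78.6]
```

Request:
step_arm([
  [20,-47,-24,0,0,0,255],
  [60,-47,-24,0,0,0,255],
  [76,-47,-24,0,0,0,255],
  [76,-47,-24,0,0,0,255],
])

```text
time_s: 1.85
eef_pos: [0.4628, 0.0674, 0.1143]
eef_rot: [-0.012, -0.706, -0.012, 0.708]
wrist_force: [-0.6, 0.4, 0.7]
opening: -0.001
```

```bash
python3 - <<'E'
from h import *; import cv2
p,d=ctrl.camera("wrist");cv2.imwrite("pics/w1.png",p[:,:,::-1])
i=ctrl.camera_info("wrist");print(np.round(i["hand_eye"],3).tolist(),i["fx"],i["cx"],i["cy"])
plan()
E
```

```text
[[0.0, -0.324, 0.946, -0.141], [1.0, -0.0, -0.0, -0.001], [0.0, 0.946, 0.324, -0.084], [0.0, 0.0, 0.0, 1.0]] 325.687648780348 318.13645895730576 197.63987499777397
[0.4639 0.0671 0.1155] [ 0.6 -0.2  0. ] 0.0 1.9
[[-0.001  0.034 -0.999]
 [ 0.    -0.999 -0.034]
 [-1.    -0.     0.001]]
near [0.464  0.0701] tool mm [ 0.5 -2.9 -0.2]
far [0.574  0.0739] tool mm [   0.5   -3.1 -110.2]
left [0.5162 0.152 ] tool mm [  0.5 -83.  -55.2]
right [ 0.5218 -0.008 ] tool mm [  0.5  77.  -55.3]
```

View pics/w1.png

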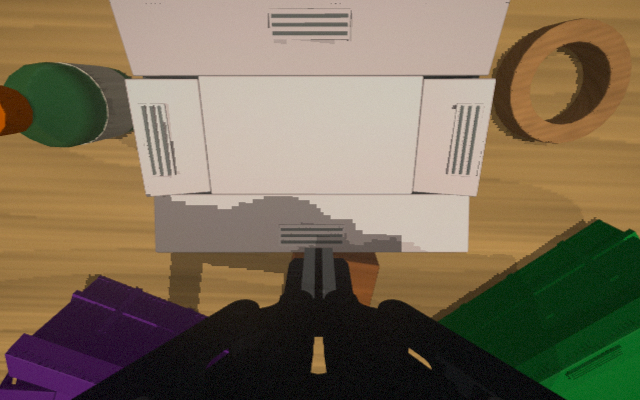

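The wrist view shows the fingertips (318,250) just short of the near pad (312,235). The other pads are far (310,25), left (158,140) and right (466,140).

```bash
python3 - <<'E'
from h import *
i=ctrl.camera_info("wrist");H=np.array(i["hand_eye"]);o,p,r=st()
M=np.eye(4);M[:3,:3]=r.as_matrix();M[:3,3]=p;T=M@H
for k,(u,v) in dict(near=(312,235),far=(310,25),left=(158,140),right=(466,140)).items():
    d=T[:3,:3]@[(u-i["cx"])/i["fx"],(v-i["cy"])/i["fy"],1];print(k,(T[:3,3]+d*((.093-T[2,3])/d[2])).round(4),pads[k].round(4))
E
```

```text
near [0.4694 0.0717 0.093 ] [0.464  0.0701]
far [0.5734 0.0754 0.093 ] [0.574  0.0739]
left [0.5192 0.1503 0.093 ] [0.5162 0.152 ]
right [ 0.5244 -0.004   0.093 ] [ 0.5218 -0.008 ]
```

```bash
sed -i 's/C=np.array(\[.519,.072\])/C=np.array([.521,.0735])/' h.py
```

Request:
step_arm([
  [5,-4,-2,0,0,0,255],
  [15,-4,-2,0,0,0,255],
  [20,-4,-2,0,0,0,255],
  [22,-4,-2,0,0,0,255],
  [24,-4,-2,0,0,0,255],
  [25,-4,-2,0,0,0,255],
])

```text
time_s: 2.65
eef_pos: [0.4658, 0.0718, 0.0901]
eef_rot: [0.012, 0.707, 0.012, -0.707]
wrist_force: [0.3, -0.5, 0.3]
opening: -0.003
```

Request:
step_arm([
  [1,0,0,0,0,0,255],
  [2,0,0,0,0,0,255],
  [3,0,0,0,0,0,255],
  [3,0,0,0,0,0,255],
])

```text
time_s: 3.15
eef_pos: [0.4658, 0.0718, 0.0872]
eef_rot: [-0.012, -0.707, -0.012, 0.707]
wrist_force: [0.2, 0.6, -0.2]
opening: 0.005
```

Request:
step_arm([
  [0.5,0,0,0,0,0,255],
  [1,0,0,0,0,0,255],
  [1,0,0,0,0,0,255],
])

```text
time_s: 3.52
eef_pos: [0.4659, 0.0718, 0.087]
eef_rot: [-0.013, -0.707, -0.012, 0.707]
wrist_force: [-3.1, -0.0, 6.8]
opening: -0.0
```

Force appears exactly at 0.087 m, the shut height, with none before it, so near has snapped. Next is the right section (−y).

Request:
step_arm([
  [-20,0,0,0,0,0,255],
  [-40,10,-8,0,0,0,255],
  [-40,50,-35,0,0,0,255],
  [-40,80,-55,0,0,0,255],
  [-30,80,-55,0,0,0,255],
  [-15,80,-55,0,0,0,255],
  [-6,80,-55,0,0,0,255],
  [-4,80,-55,0,0,0,255],
  [-2,80,-55,0,0,0,255],
  [-0.5,80,-55,0,0,0,255],
])

```text
time_s: 4.78
eef_pos: [0.5235, -0.0057, 0.0869]
eef_rot: [-0.012, -0.707, -0.013, 0.707]
wrist_force: [-3.0, 1.4, 8.7]
opening: 0.001
```

Request:
step_arm([
  [0.5,0,0,0,0,0,255],
  [0.5,0,0,0,0,0,255],
])

```text
time_s: 5.03
eef_pos: [0.5235, -0.0058, 0.087]
eef_rot: [-0.012, -0.707, -0.013, 0.707]
wrist_force: [-2.5, 2.7, 6.1]
opening: -0.001
```

Request:
step_arm([
  [-20,0,0,0,0,0,255],
  [-40,-10,-8,0,0,0,255],
  [-40,-50,-35,0,0,0,255],
  [-40,-79,-55,0,0,0,255],
  [-30,-79,-55,0,0,0,255],
  [-15,-79,-55,0,0,0,255],
  [-6,-79,-55,0,0,0,255],
  [-4,-79,-55,0,0,0,255],
  [-2,-79,-55,0,0,0,255],
  [-0.5,-79,-55,0,0,0,255],
])

```text
time_s: 6.28
eef_pos: [0.5755, 0.0743, 0.087]
eef_rot: [-0.012, -0.707, -0.012, 0.707]
wrist_force: [-4.7, -0.3, 10.9]
opening: 0.001
```

Request:
step_arm([
  [0,0,0,0,0,0,255],
  [0.5,0,0,0,0,0,255],
])

```text
time_s: 6.52
eef_pos: [0.5757, 0.0744, 0.087]
eef_rot: [-0.013, -0.707, -0.012, 0.707]
wrist_force: [-4.0, -1.4, 9.7]
opening: 0.001
```

Request:
step_arm([
  [-20,0,0,0,0,0,255],
  [-40,-10,8,0,0,0,255],
  [-40,-50,35,0,0,0,255],
  [-40,-80,55,0,0,0,255],
  [-30,-80,55,0,0,0,255],
  [-15,-80,55,0,0,0,255],
  [-6,-80,55,0,0,0,255],
  [-4,-80,55,0,0,0,255],
  [-2,-80,55,0,0,0,255],
  [-0.5,-80,55,0,0,0,255],
])

```text
time_s: 7.78
eef_pos: [0.5183, 0.1522, 0.0869]
eef_rot: [-0.012, -0.707, -0.012, 0.707]
wrist_force: [-3.0, -1.1, 9.3]
opening: 0.001
```

Request:
step_arm([
  [0,0,0,0,0,0,255],
  [0.5,0,0,0,0,0,255],
])

```text
time_s: 8.02
eef_pos: [0.5184, 0.1524, 0.0869]
eef_rot: [0.013, 0.707, 0.012, -0.707]
wrist_force: [-2.0, -2.1, 7.4]
opening: -0.001
```

Request:
step_arm([
  [-20,0,0,0,0,0,255],
  [-60,0,0,0,0,0,255],
  [-100,0,0,0,0,0,255],
  [-110,50,40,0,0,0,255],
  [-110,80,80,0,0,0,255],
  [-110,80,130,0,0,0,255],
  [-110,80,150,0,0,0,255],
  [-110,80,150,0,0,0,255],
])

```text
time_s: 9.02
eef_pos: [0.3703, 0.0675, 0.1964]
eef_rot: [0.012, 0.707, 0.012, -0.707]
wrist_force: [0.6, 0.4, 0.3]
opening: 0.005
```

```bash
python3 - <<'E'
from h import *; import cv2
o,p,r=st();print(p,o["wrist_force"],o["time_s"])
w,_=ctrl.camera("wrist");s,d=ctrl.camera("scene");t,dt=ctrl.camera("top")
c=cv2.resize(s[150:250,280:405],(640,512),interpolation=2)[:400]
cv2.imwrite("pics/end.png",cv2.resize(np.vstack([w,c]),None,fx=.75,fy=.75)[:,:,::-1])
P=cloud("scene",d)
C3=np.r_[C,0]
L=P[(P[...,2]>.07)&(P[...,2]<.12)];q=np.c_[(L[:,:2]-C)@ex,(L[:,:2]-C)@ey];z=L[:,2]
for k,m in dict(near=(abs(q[:,0]+.06)<.006)&(abs(q[:,1])<.08),far=(abs(q[:,0]-.06)<.006)&(abs(q[:,1])<.08),left=(abs(q[:,1]-.085)<.006)&(abs(q[:,0])<.03),right=(abs(q[:,1]+.085)<.006)&(abs(q[:,0])<.03),mid=(abs(q)<.025).all(1)).items():print(k,m.sum(),np.median(z[m]).round(4))
E
```

```text
[0.37025456 0.06752611 0.19638908] [0.6491931  0.35891582 0.3376664 ] 9.025
near 135 0.0879
far 315 0.085
left 43 0.0889
right 119 0.0866
mid 202 0.0878
```

View pics/end.png

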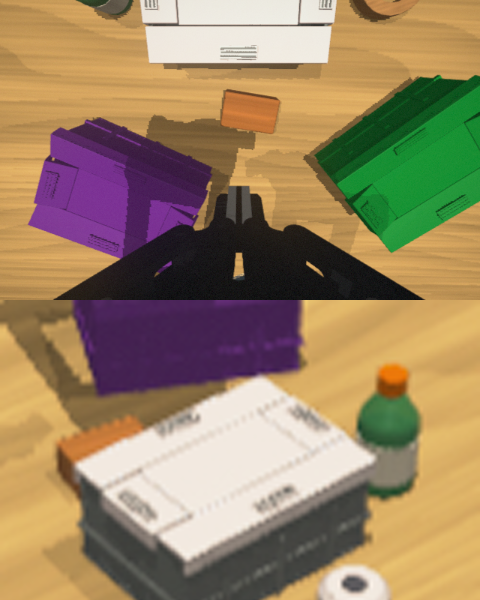

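The lid looks flat. There is a dark line at the right section (about (150,515)), so I'll check it once from closer above.

Request:
step_arm([
  [0,0,-40,0,0,0,255],
  [0,20,-80,0,0,0,255],
  [0,20,-80,0,0,0,255],
])

```text
time_s: 9.55
eef_pos: [0.4543, 0.0493, 0.1958]
eef_rot: [-0.012, -0.707, -0.012, 0.707]
wrist_force: [-0.5, 0.1, -0.2]
opening: 0.002
```

```bash
python3 - <<'E'
from h import *; import cv2
o,p,r=st();w,d=ctrl.camera("wrist");cv2.imwrite("pics/end2.png",w[:,:,::-1])
i=ctrl.camera_info("wrist");M=np.eye(4);M[:3,:3]=r.as_matrix();M[:3,3]=p;T=M@np.array(i["hand_eye"])
v,u=np.mgrid[:400,:640];P=np.stack([(u-i["cx"])/i["fx"]*d,(v-i["cy"])/i["fy"]*d,d],-1)@T[:3,:3].T+T[:3,3]
L=P[(P[...,2]>.07)&(P[...,2]<.12)];q=np.c_[(L[:,:2]-C)@ex,(L[:,:2]-C)@ey];z=L[:,2]
for k,m in dict(near=(abs(q[:,0]+.06)<.004)&(abs(q[:,1])<.08),far=(abs(q[:,0]-.06)<.004)&(abs(q[:,1])<.08),left=(abs(q[:,1]-.085)<.004)&(abs(q[:,0])<.03),right=(abs(q[:,1]+.085)<.004)&(abs(q[:,0])<.03),mid=(abs(q)<.025).all(1)).items():print(k,m.sum(),np.median(z[m]).round(4))
E
```

```text
near 1807 0.0838
far 2952 0.0838
left 783 0.0844
right 826 0.0841
mid 4547 0.0837
```

View pics/end2.png

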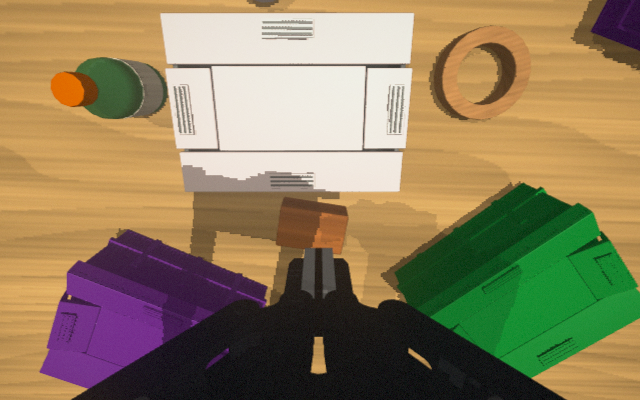

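All four sections are within 1 mm of the middle panel, and the lid (160–413, 13–192) lies flat with the hand clear of it. Handing in.

```bash
python3 -c "
from bench import ctrl
print(ctrl.hand_in())"
```

```text
the job is handed in; nothing more can be done
None
```

All four sections of the white lid are pressed shut, and I have handed the job in. I pressed each thumb pad straight down with the closed fingertips, in the order near, right, far, left. Each press met firm contact at about 87 mm, the shut height, with readings up to about 11 N.

- **Lid:** the last wrist-camera depth check put all four rim sections within 0.7 mm of the middle panel, at about 84 mm.
- **Disagreement:** the scene camera showed the lid sloping by about 3 mm between sections. I put this down to calibration, as the closer view did not show it.
- **Tub and bench:** the tub and its neighbours look undisturbed. I checked this by eye only and did not re-measure the tub's position.
- **Hand and time:** the hand ended about 110 mm above the lid, touching nothing. It took about 9.6 s of the 45 s.

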